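# Shim the rocking gauge tester

### The arm

A 6-joint arm with a two-finger parallel gripper is mounted at the origin on the work surface. World frame = base frame: x ahead of the robot, y to its left, z up, the work surface at z = 0. Lengths are in m, angles in rad, forces in N, time in s.
With the tool pointing down it reaches from about 0.4 to 0.825 m from the base axis. Payload 7 kg.
Tool frame: the origin (TCP) lies on the front face of the gripper's body, between the roots of the fingers; the fingertips stand 66 mm ahead of it and the grasp point (between the pads) lies 47 mm ahead of it; z points along the fingers, y is the line along which they close (so a half turn about z gives the same grasp; the last joint's range is limited). The gripper opens to 88 mm and grips with 3 to 60 N. Pads are 19 mm wide; open, the fingers measure 130 mm over their backs; the gripper's body (78 mm by 193 mm) begins 47 mm behind the grasp point.
Start: joints at [-0.836, 0.359, 0.012, 0, -1.224, -0.288], TCP at [0.292, -0.609, 0.292] pointing down, gripper open.
Joint ranges: [-3.07, 3.07], [-1.43, 2.12], [-1.02, 1.25], [-3.03, 1.67], [-3.05, -0], [-3.03, 3.03]. Speed limits (rad/s): [2.39, 2.39, 3.01, 3.14, 3.14, 3.14].

### API

Orientations are given as [roll, pitch, yaw] about the fixed x, y, z axes, in that order (R = Rz(yaw) Ry(pitch) Rx(roll)).
In Python, from station import arm gives the robot as it stands. The module is installed in compiled form; this text tells all that it offers.
- The arm moves only by the tool move_arm, never from a script. Its argument "increments" is a list of rows, each an object of numbers: "jaw": the gripper command: -1 is shut, 1 is fully open, values between are in proportion; "dx", "dy", "dz": the shift along the tool's x, y, z in m; "twist": the turn about the tool's z in rad. A call has 1 to 12 rows; each row shifts and turns the commanded pose from where the row before left it, along the tool's axes as they then stand; what a row does not reach is not made up. A row lasts 1/12 s, in which the tool goes at most 41.7 mm and 7.16 degrees, less where a joint would pass 70% of its speed; a pose out of reach is approached as far as the arm can. A call is refused whole if a number of a shift passes 0.0417 or a number of a turn 0.125, either way. A call with a gripper value outside its range is refused whole. The fingers move at their own pace and stop on an object; "force" is the grip in N (left out, the last holds). Time passes only in rows, so rows that do not move let the fingers close. It gives the time, the measured TCP pose, the force, the opening and the grip force at its end, in the units of the state.
- arm.get_state(): the state, without advancing time (a new reading comes with each control period).
- arm.grab_frame(name): name is "side" or "top" or "wrist"; returns the picture (384x512x3 uint8, blue, green, red); there is no depth.
- arm.camera_info(name): a dict with "K" (3x3 intrinsics, pixels), "k1" (the pictures are not rectified: a ray, as slopes to the right and down, at radius r is drawn at 1 + k1 r^2 times it, then the intrinsics apply), "extrinsics" (4x4, takes a point from camera to world coordinates). Camera axes: x right, y down, z forward; pixel columns grow to the right and rows downward; lengths in m; the calibration is good to about 2 mm. A picture is of the moment at which its call begins: read the wrist's pose just before it. camera_info takes no time and is no camera call; for the wrist camera it gives the pose at the moment of the call.
- arm.job_done(): hands the job in; it is judged then, once.
Trained networks look in the newest picture that a camera, given by its name, has taken for a name from the list of things; names that differ only in an ending like _2 or _b are one class to them, and where a whole thing is asked for, a point or a joint stands for the part that bears it (a point fixed in the world has none). Each returns a list of dicts, best first, with "score" (0 to 1); they miss things now and then, are a little off and sometimes report something else, mostly with a low value. They report only what shows in the picture. A call takes as long as a camera call. They do not tell look-alikes from the thing itself.
- arm.find_in(camera, name): "position" ([x, y, z] in m, in world coordinates, good to about 4 mm: the middle of the surface that is visible of it).
- arm.silhouettes(camera, name): "pixels" (384x512 bool, what is visible of it).
- arm.pinpoint(camera, name): "position" ([x, y, z] in m, in world coordinates, good to about 4 mm: a listed point, or the origin of a listed thing).
The state is a dict: "t": time; "q": joint angles; "qd": joint speeds; "joint_efforts": joint torques, N m; "eef_pos": TCP position; "ee_rot": TCP orientation; "force": force on the tool from outside, world axes, zero at the start; "moment": the same for the moment, N m; "width": finger opening in m; "gripper_force": force on a finger pad.
Only numpy, scipy, OpenCV 4.12 (cv2) and the standard library are available. Lean on these libraries where they do the work, as an engineer would, in place of code of your own. Each camera call takes 0.05 s, during which the arm holds its last target. There are 200 camera calls.

### The job

The gauge tester on the bench rocks because one of its four feet has lost its rubber pad and hangs clear of the bench. With the fingertips only, gripping and lifting nothing, push the steel wedge thin end first under that bare foot until it is snug and all four feet carry their share, but not so far that it jacks the tester up off its rubber feet. Then press down on the corner of the base plate above that foot to check that it stands firm, and take the hand away, leaving the tester where it stands and the loose fittings, spanner and bottle alone.

Things in the scene. Friction and masses are not known exactly. Their poses are not given: they have to be found in the camera images.
- tester: gauge tester, loose, 4 kg: base plate 220 (x) x 320 (y) mm, underside 22, top 36 mm above the bench, with screw press, star handle at the front, two 100 mm dials to 216 mm high at the rear right. Origin: bench level under its middle; x to its front (dials, away from the robot), y left, z up. Nothing tall within 70 mm of the bare foot's corner, which dips 2 degrees if pressed before shimming
- foot_bare: the front left foot, padless: a bare steel stud 20 mm across with a domed end, at tester (85, 135) mm, 25 mm in from the plate's left and front edges. Origin: lowest point of the dome, which hangs about 6 mm clear of the bench at the start
- foot_front_right: a sound rubber foot, 26 mm across below and 14 mm high, under the front right corner, local (85, -135) mm. Origin: the middle of its underside. It gives about 1 mm under 20 N
- foot_rear_left: a sound rubber foot like the others, under the rear left corner, local (-85, 135) mm. Origin: the middle of its underside
- foot_rear_right: a sound rubber foot like the others, under the rear right corner, local (-85, -135) mm. Origin: the middle of its underside
- corner (a point): the top of the bolt head on the base plate straight above the bare foot, 41 mm above the bench: the place to press
- wedge: loose steel wedge, 110 x 45 mm, 2 mm thick at the thin end, 14 at the heel, 0.32 kg, lying left of the bare foot. Origin: middle of its underside (balance point 14 mm nearer the heel); x to the thin end. Slides at 2 N; meets the foot once its thin end is 35 mm past the foot's middle, sits well at 38-52, lifts feet beyond 57. Push 10 N for snug (5 barely, 20 too far); friction holds it there
- wedge_heel (a point): the middle of the wedge's upright heel face (45 mm wide, 14 mm high), 7 mm above the bench: the place to push
- coupler: bystander: a steel quick coupling standing upright, 36 mm across and 60 mm high, origin under its middle
- adapter: bystander: a brass gauge adapter standing upright, 33 mm across and 36 mm high, origin under its middle
- spanner: bystander: a steel spanner 160 mm long lying flat on the bench
- oil_bottle: bystander: a small oil bottle, 56 mm across and 140 mm high, origin under its middle
There are look-alikes about, which are no part of the job. What is shaped like the wedge but brown or orange is not meant.

How it is judged:
By the outcome, as a careful person would: the job done as asked, in the order asked, and still so for the second after the job is handed in, with the robot touching nothing.
It also fails if it takes over 64 s, if anything falls off the work surface, if the arm or the gripper's body presses on something with over 40 N, if the wrist force passes 120 N, or if a joint passes its speed limit or range.

## Working session

There is one attempt and no reset: what is moved stays moved. The work goes in short steps, Python scripts to look and compute and a tool call to move; the robot and the scene stay as the last step left them, time stands still between calls to the robot, and variables do not carry over. Pictures are saved under pics/ and viewed, at most 10 in all, crops included, and the job is handed in when it is done.

Besides the shell and the picture viewer there is one more tool, called after "Emit:" as name([rows], argument=value, ...), one row to a line, values as JSON. move_arm: Moves the arm, as the interface text tells. Its arguments: {"type":"object","properties":{"increments":{"type":"array"},"force":{"type":"number"}},"required":["increments"]}

```bash
mkdir -p pics; python3 - <<'E'
from station import arm
import cv2,numpy as np
s=arm.get_state();print(s['t'],s['eef_pos'],s['ee_rot'],s['width'])
ims=[]
for c in ("side","top"):
    im=arm.grab_frame(c);cv2.imwrite(f"pics/{c}0.png",im)
    i=arm.camera_info(c);print(c,np.round(i["K"],1).tolist(),i["k1"],np.round(i["extrinsics"],3).tolist())
    for n in ("tester","foot_bare","corner","wedge","wedge_heel","coupler","adapter","spanner","oil_bottle","foot_front_right","foot_rear_left"):
        for d in arm.pinpoint(c,n)[:3]: print(c,n,np.round(d["position"],3),round(d["score"],2))
E
```

```text
0.0 [ 0.29147907 -0.60838178  0.29123388] [ 3.13992725e+00 -1.42471253e-04 -2.69489351e+00] 0.08764411708207526
side [[429.4, 0.0, 252.9], [0.0, 429.4, 194.1], [0.0, 0.0, 1.0]] -0.07619424875416521 [[-0.996, -0.072, 0.058, 0.528], [-0.09, 0.609, -0.788, 1.043], [0.022, -0.79, -0.613, 0.834], [0.0, 0.0, 0.0, 1.0]]
side tester [ 0.464 -0.206  0.006] 0.7
side corner [ 0.572 -0.088  0.038] 0.92
side wedge [ 0.425  0.231 -0.001] 0.86
side wedge [ 0.591  0.013 -0.002] 0.85
side wedge [ 0.756  0.102 -0.001] 0.75
side wedge_heel [0.376 0.223 0.009] 0.86
side wedge_heel [0.635 0.141 0.006] 0.84
side wedge_heel [0.73  0.054 0.01 ] 0.79
side coupler [0.454 0.034 0.003] 0.73
side adapter [0.447 0.107 0.003] 0.59
side spanner [ 0.741 -0.108  0.001] 0.78
side spanner [ 0.57  -0.086  0.036] 0.72
side spanner [0.456 0.033 0.001] 0.19
side oil_bottle [0.457 0.034 0.001] 0.74
side foot_rear_left [ 0.407 -0.057  0.001] 0.57
top [[347.2, 0.0, 248.2], [0.0, 347.2, 192.0], [0.0, 0.0, 1.0]] 0.002542725274679233 [[0.013, -0.991, 0.134, 0.437], [-1.0, -0.013, -0.003, 0.055], [0.005, -0.134, -0.991, 1.195], [0.0, 0.0, 0.0, 1.0]]
top tester [ 0.46  -0.209 -0.005] 0.85
top corner [ 0.572 -0.092  0.04 ] 0.92
top wedge [ 0.861 -0.025 -0.001] 0.9
top wedge [0.757 0.102 0.001] 0.83
top wedge [ 0.598  0.012 -0.001] 0.76
top wedge_heel [0.724 0.055 0.008] 0.93
top wedge_heel [0.612 0.063 0.007] 0.9
top wedge_heel [ 0.828 -0.068  0.01 ] 0.67
top coupler [0.457 0.04  0.004] 0.63
top adapter [0.446 0.103 0.004] 0.61
top adapter [ 0.417  0.425 -0.001] 0.18
top spanner [ 0.738 -0.11  -0.001] 0.77
top oil_bottle [0.417 0.421 0.002] 0.82
```

View pics/top0.png

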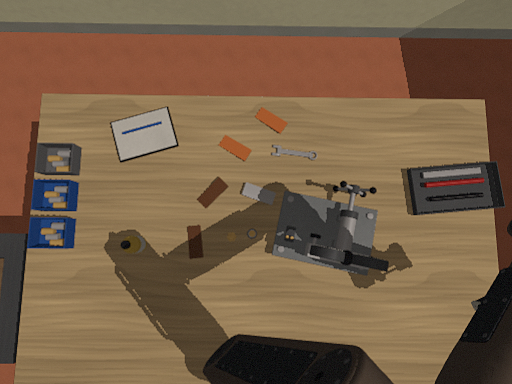

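View pics/side0.png

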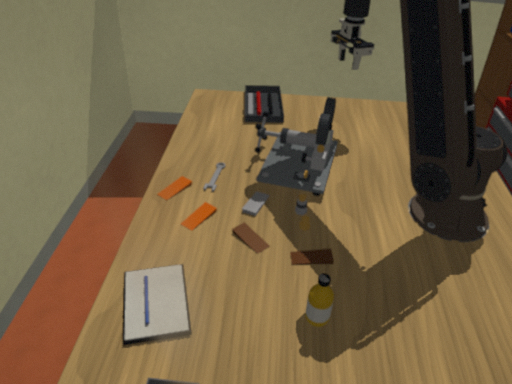

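The top picture shows the tester at about (325,232), with its bare-foot corner at about (281,198). The wedge-like things are grey (257,192), orange (271,119) and (235,147), and brown (212,192) and (195,241). Only the grey one is steel, and it lies left of the bare foot, so it is the one meant. The oil bottle is at (131,243). I'll confirm the wedge in a crop and measure it.

```bash
cat > h.py <<'E'
from station import arm
import cv2,numpy as np
def ray(c,uv,z,i=None):
    i=i or arm.camera_info(c);K=i["K"];E=np.array(i["extrinsics"])
    uv=np.atleast_2d(np.float64(uv)).reshape(-1,1,2)
    p=cv2.undistortPoints(uv,np.array(K),np.array([i["k1"],0,0,0,0]),None,None,None) if 0 else cv2.undistortPoints(uv,np.array(K),np.array([i["k1"],0.,0,0]))
    d=np.c_[p[:,0],np.ones(len(p))]@E[:3,:3].T
    return E[:3,3]+d*((z-E[2,3])/d[:,2])[:,None]
E
python3 - <<'E'
from h import *
out=[]
for c,(x,y) in (("top",(257,192)),("side",(253,205))):
    im=arm.grab_frame(c)
    out.append(cv2.resize(im[y-38:y+82,x-50:x+80],None,fx=4.0,fy=4.0,interpolation=cv2.INTER_CUBIC) if c=="top" else None)
    for d in arm.silhouettes(c,"wedge"):
        m=d["pixels"];v,u=np.nonzero(m)
        if np.hypot(u.mean()-x,v.mean()-y)<12:
            r=cv2.minAreaRect(np.c_[u,v].astype(np.float32));b=cv2.boxPoints(r)
            g=ray(c,b,0.008);mid=g.mean(0)
            print(c,d["score"],m.sum(),np.round(b).tolist(),np.round(g[:,:2],3).tolist(),np.round(mid[:2],4),[round(float(np.linalg.norm(g[k]-g[k-1])),3) for k in range(4)])
    for n in ("corner","wedge_heel","wedge","foot_rear_left"):
        for d in arm.pinpoint(c,n)[:5]: print(c,n,np.round(d["position"],3),round(d["score"],2))
cv2.imwrite("pics/crop.png",out[0])
E
```

```text
top 0.82 438 [[241.0, 195.0], [246.0, 181.0], [277.0, 192.0], [272.0, 205.0]] [[0.588, 0.075], [0.635, 0.06], [0.6, -0.047], [0.553, -0.032]] [0.594  0.0137] [0.112, 0.05, 0.113, 0.049]
top corner [ 0.571 -0.091  0.042] 0.93
top wedge_heel [0.373 0.223 0.007] 0.74
top wedge_heel [0.73  0.053 0.012] 0.71
top wedge_heel [ 0.827 -0.069  0.004] 0.65
top wedge_heel [0.634 0.134 0.007] 0.63
top wedge_heel [0.615 0.063 0.008] 0.59
top wedge [ 0.429  0.23  -0.001] 0.92
top wedge [ 0.593  0.174 -0.001] 0.85
top wedge [ 0.755  0.102 -0.001] 0.78
top wedge [0.593 0.014 0.002] 0.74
top wedge [ 0.863 -0.026  0.002] 0.69
side 0.73 348 [[241.0, 210.0], [257.0, 188.0], [269.0, 196.0], [253.0, 218.0]] [[0.634, 0.063], [0.595, -0.053], [0.556, -0.015], [0.596, 0.097]] [0.5953 0.0229] [0.05, 0.123, 0.055, 0.118]
side corner [ 0.567 -0.09   0.038] 0.74
side wedge_heel [0.376 0.224 0.01 ] 0.71
side wedge_heel [0.636 0.139 0.009] 0.69
side wedge_heel [0.604 0.064 0.01 ] 0.66
side wedge_heel [ 0.408 -0.056  0.003] 0.61
side wedge_heel [ 0.831 -0.072  0.009] 0.6
side wedge [0.596 0.171 0.001] 0.93
side wedge [ 0.591  0.015 -0.001] 0.92
side wedge [0.758 0.102 0.003] 0.81
side wedge [0.427 0.231 0.002] 0.62
side wedge [ 0.856 -0.029 -0.   ] 0.56
side foot_rear_left [ 0.57  -0.087  0.04 ] 0.69
side foot_rear_left [ 0.409 -0.057  0.004] 0.44
```

View pics/crop.png

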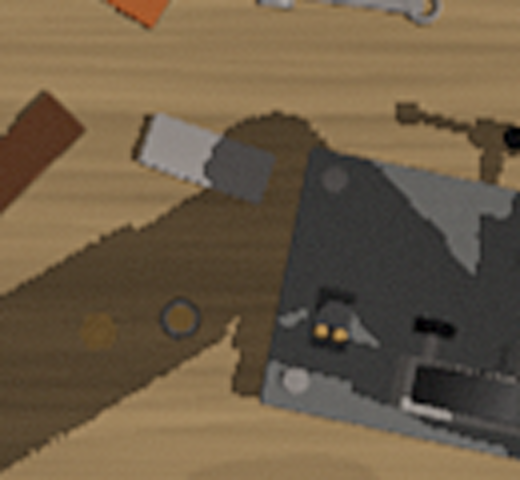

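The crop confirms the grey steel wedge: heel at about crop (145,137), thin end at about (267,180). It points nearly at the corner bolt, crop (335,180). I'll shut the fingers, turn the tool x axis to the push direction and travel high over the bench.

Emit:
move_arm([
  {"jaw": -1, "dz": -0.01, "twist": -0.112},
  {"jaw": -1, "dz": -0.01, "twist": -0.112},
  {"jaw": -1, "dz": -0.01, "twist": -0.112},
  {"jaw": -1, "dz": -0.01, "twist": -0.112},
  {"jaw": -1, "dz": -0.01, "twist": -0.112},
  {"jaw": -1, "dz": -0.01, "twist": -0.112},
  {"jaw": -1, "dz": -0.01, "twist": -0.112},
  {"jaw": -1, "dz": -0.01, "twist": -0.112},
])

```text
$.increments[0]: bad value
```

Emit:
move_arm([
  {"jaw": -1, "dx": -0.037, "dy": -0.008},
  {"jaw": -1, "dx": -0.037, "dy": -0.008},
  {"jaw": -1, "dx": -0.037, "dy": -0.008},
  {"jaw": -1, "dx": -0.037, "dy": -0.008},
  {"jaw": -1, "dx": -0.037, "dy": -0.008},
  {"jaw": -1, "dx": -0.037, "dy": -0.008},
  {"jaw": -1, "dx": -0.037, "dy": -0.008},
  {"jaw": -1, "dx": -0.037, "dy": -0.008},
  {"jaw": -1, "dx": -0.037, "dy": -0.008},
  {"jaw": -1, "dx": -0.037, "dy": -0.008},
])

```text
$.increments[0]: bad value
```

Emit:
move_arm([
  {"jaw": -1, "dx": -0.037, "dy": -0.008},
  {"jaw": -1, "dx": -0.037, "dy": -0.008},
  {"jaw": -1, "dx": -0.037, "dy": -0.008},
  {"jaw": -1, "dx": -0.037, "dy": -0.008},
  {"jaw": -1, "dx": -0.037, "dy": -0.008},
  {"jaw": -1, "dx": -0.037, "dy": -0.008},
  {"jaw": -1, "dx": -0.037, "dy": -0.008},
  {"jaw": -1, "dx": -0.037, "dy": -0.008},
  {"jaw": -1, "dx": -0.037, "dy": -0.008},
  {"jaw": -1, "dx": -0.037, "dy": -0.008},
  {"jaw": -1},
  {"jaw": -1},
])

```text
$.increments[0]: bad value
```

Emit:
move_arm([
  {"jaw": -1, "dx": 0, "dy": 0, "dz": -0.01, "twist": -0.112},
])

```text
t: 1.88
eef_pos: [0.2913, -0.6079, 0.3001]
ee_rot: [3.138, 0.0, -2.585]
force: [-0.5, 0.5, -1.0]
width: 0.0851
gripper_force: 0.0
```

All keys are required. I'll continue with complete rows.

Emit:
move_arm([
  {"jaw": -1, "dx": 0, "dy": 0, "dz": -0.01, "twist": -0.112},
  {"jaw": -1, "dx": 0, "dy": 0, "dz": -0.01, "twist": -0.112},
  {"jaw": -1, "dx": 0, "dy": 0, "dz": -0.01, "twist": -0.112},
  {"jaw": -1, "dx": 0, "dy": 0, "dz": -0.01, "twist": -0.112},
  {"jaw": -1, "dx": 0, "dy": 0, "dz": -0.01, "twist": -0.112},
  {"jaw": -1, "dx": 0, "dy": 0, "dz": -0.01, "twist": -0.112},
  {"jaw": -1, "dx": 0, "dy": 0, "dz": -0.01, "twist": -0.112},
])

```text
t: 2.47
eef_pos: [0.2916, -0.6087, 0.3727]
ee_rot: [-3.142, -0.0, -1.793]
force: [0.3, -0.8, -0.4]
width: 0.0399
gripper_force: 0.0
```

Emit:
move_arm([
  {"jaw": -1, "dx": -0.037, "dy": -0.008, "dz": 0, "twist": 0},
  {"jaw": -1, "dx": -0.037, "dy": -0.008, "dz": 0, "twist": 0},
  {"jaw": -1, "dx": -0.037, "dy": -0.008, "dz": 0, "twist": 0},
  {"jaw": -1, "dx": -0.037, "dy": -0.008, "dz": 0, "twist": 0},
  {"jaw": -1, "dx": -0.037, "dy": -0.008, "dz": 0, "twist": 0},
  {"jaw": -1, "dx": -0.037, "dy": -0.008, "dz": 0, "twist": 0},
  {"jaw": -1, "dx": -0.037, "dy": -0.008, "dz": 0, "twist": 0},
  {"jaw": -1, "dx": -0.037, "dy": -0.008, "dz": 0, "twist": 0},
  {"jaw": -1, "dx": -0.037, "dy": -0.008, "dz": 0, "twist": 0},
  {"jaw": -1, "dx": -0.037, "dy": -0.008, "dz": 0, "twist": 0},
])

```text
t: 3.3
eef_pos: [0.4535, -0.2646, 0.3726]
ee_rot: [-3.141, 0.0, -1.799]
force: [2.0, -0.4, -0.6]
width: 0.0004
gripper_force: 0.0
```

Emit:
move_arm([
  {"jaw": -1, "dx": -0.037, "dy": -0.008, "dz": 0, "twist": 0},
  {"jaw": -1, "dx": -0.037, "dy": -0.008, "dz": 0, "twist": 0},
  {"jaw": -1, "dx": -0.037, "dy": -0.008, "dz": 0, "twist": 0},
  {"jaw": -1, "dx": -0.037, "dy": -0.008, "dz": 0, "twist": 0},
  {"jaw": -1, "dx": -0.037, "dy": -0.008, "dz": 0, "twist": 0},
  {"jaw": -1, "dx": -0.037, "dy": -0.008, "dz": 0, "twist": 0},
  {"jaw": -1, "dx": -0.037, "dy": -0.008, "dz": 0, "twist": 0},
  {"jaw": -1, "dx": -0.037, "dy": -0.008, "dz": 0, "twist": 0},
  {"jaw": -1, "dx": -0.037, "dy": -0.008, "dz": 0, "twist": 0},
  {"jaw": -1, "dx": -0.037, "dy": -0.008, "dz": 0, "twist": 0},
  {"jaw": -1, "dx": 0, "dy": 0, "dz": 0, "twist": 0},
  {"jaw": -1, "dx": 0, "dy": 0, "dz": 0, "twist": 0},
])

```text
t: 4.3
eef_pos: [0.6152, 0.0779, 0.3711]
ee_rot: [3.14, -0.001, -1.796]
force: [0.0, 0.4, 0.7]
width: 0.0004
gripper_force: 0.0
```

```bash
python3 - <<'E'
from h import *
s=arm.get_state();print(s['t'],s['eef_pos'],s['ee_rot'],s['width'],s['q'],s['force'])
im=arm.grab_frame("wrist");cv2.imwrite("pics/w1.png",im)
for n in ("corner","wedge_heel","wedge"):
    for d in arm.pinpoint("wrist",n)[:5]: print(n,np.round(d["position"],4),round(d["score"],2))
E
```

```text
4.3 [0.61520028 0.0778634  0.37114344] [ 3.14032681e+00 -8.45744091e-04 -1.79623766e+00] 0.00041753947820565983 [ 4.40292515e-01  2.30917150e-01  1.16819189e-02 -1.19506318e-04
 -1.35307900e+00 -6.65708483e-01] [0.04879562 0.36884518 0.66936729]
corner [ 0.5763 -0.0881  0.0381] 0.61
wedge_heel [0.3722 0.2223 0.0023] 0.94
wedge_heel [ 0.8289 -0.0701  0.0085] 0.9
wedge_heel [0.7252 0.0536 0.0098] 0.7
wedge_heel [0.6108 0.0715 0.0053] 0.57
wedge_heel [0.6331 0.1382 0.007 ] 0.57
wedge [ 8.58e-01 -2.79e-02  8.00e-04] 0.94
wedge [0.426  0.2309 0.0034] 0.78
wedge [0.5988 0.1773 0.0028] 0.67
wedge [ 0.5919  0.0149 -0.0015] 0.63
wedge [0.7556 0.1066 0.0008] 0.6
```

View pics/w1.png

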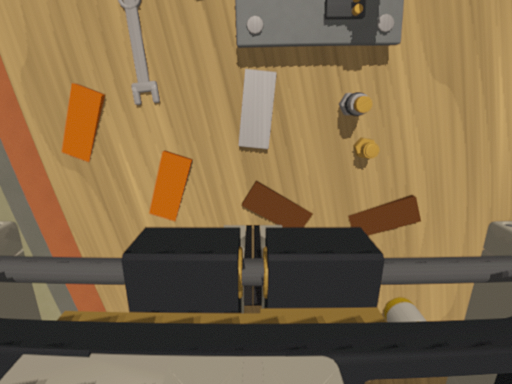

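The wrist view shows the grey wedge from heel (253,148) to thin end (261,71), the bolt above the bare foot at (255,24) and a brown look-alike corner at (255,183). I'll work out the push line from these.

```bash
python3 - <<'E'
from h import *
i=arm.camera_info("wrist")
g=cv2.cvtColor(cv2.imread("pics/w1.png"),cv2.COLOR_BGR2HSV)
m=((g[...,1]<60)&(g[...,2]>110)).astype(np.uint8);m[:60]=0;m[160:]=0;m[:,:232]=0;m[:,285:]=0
v,u=np.nonzero(m);b=cv2.boxPoints(cv2.minAreaRect(np.c_[u,v].astype(np.float32)));print(b.round(1).tolist())
print(ray("wrist",[[253.5,149]],.012,i),ray("wrist",[[261.5,71]],.002,i),ray("wrist",[[255,24]],.041,i),"brown",ray("wrist",[[256,183]],.012,i))
o=b[np.argsort(b[:,1])];print(ray("wrist",o[:2],.002,i),ray("wrist",o[2:],.013,i))
# fingertip position check
E=np.array(i["extrinsics"]);print(E.round(3))
E
```

```text
[[237.3000030517578, 145.6999969482422], [245.0, 68.5999984741211], [275.8999938964844, 71.69999694824219], [268.20001220703125, 148.8000030517578]]
[[0.61123537 0.06768427 0.012     ]] [[ 0.57439181 -0.03926177  0.002     ]] [[ 0.57172505 -0.09396857  0.041     ]] brown [[0.61951558 0.12056979 0.012     ]]
[[ 0.5969213  -0.04790949  0.002     ]
 [ 0.55414921 -0.03359748  0.002     ]] [[0.63384911 0.05715868 0.013     ]
 [0.58945216 0.07232773 0.013     ]]
[[-0.974  0.218  0.065  0.597]
 [ 0.227  0.934  0.275  0.001]
 [-0.001  0.282 -0.959  0.466]
 [ 0.     0.     0.     1.   ]]
```

Emit:
move_arm([
  {"jaw": -1, "dx": -0.004, "dy": 0.004, "dz": 0, "twist": 0},
  {"jaw": -1, "dx": 0, "dy": 0, "dz": 0.029, "twist": 0},
  {"jaw": -1, "dx": 0, "dy": 0, "dz": 0.029, "twist": 0},
  {"jaw": -1, "dx": 0, "dy": 0, "dz": 0.029, "twist": 0},
  {"jaw": -1, "dx": 0, "dy": 0, "dz": 0.029, "twist": 0},
  {"jaw": -1, "dx": 0, "dy": 0, "dz": 0.029, "twist": 0},
  {"jaw": -1, "dx": 0, "dy": 0, "dz": 0.029, "twist": 0},
  {"jaw": -1, "dx": 0, "dy": 0, "dz": 0.029, "twist": 0},
  {"jaw": -1, "dx": 0, "dy": 0, "dz": 0.029, "twist": 0},
  {"jaw": -1, "dx": 0, "dy": 0, "dz": 0.029, "twist": 0},
  {"jaw": -1, "dx": 0, "dy": 0, "dz": 0, "twist": 0},
  {"jaw": -1, "dx": 0, "dy": 0, "dz": 0, "twist": 0},
])

```text
t: 5.5
eef_pos: [0.611, 0.08, 0.1107]
ee_rot: [3.139, -0.002, -1.799]
force: [0.6, 0.9, 0.5]
width: 0.0003
gripper_force: 0.0
```

```bash
python3 - <<'E'
from h import *
s=arm.get_state();print(s['t'],s['eef_pos'],s['ee_rot'],s['force'])
im=arm.grab_frame("wrist");cv2.imwrite("pics/w2.png",im)
E
```

```text
5.5 [0.61100773 0.0799679  0.11065794] [ 3.13946466e+00 -1.91758680e-03 -1.79941870e+00] [0.64758735 0.90368301 0.54087843]
```

View pics/w2.png

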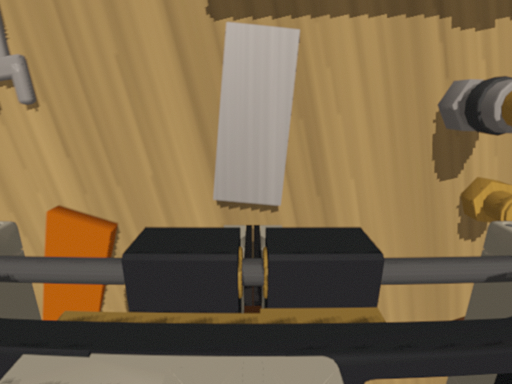

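The wedge is seen close up: heel edge from (215,203) to (281,207), thin end at (262,27), with the fingers centred at x≈253. I'll back off 6 mm and then descend.

Emit:
move_arm([
  {"jaw": -1, "dx": -0.006, "dy": 0, "dz": 0, "twist": 0},
  {"jaw": -1, "dx": 0, "dy": 0, "dz": 0.012, "twist": 0},
  {"jaw": -1, "dx": 0, "dy": 0, "dz": 0.012, "twist": 0},
  {"jaw": -1, "dx": 0, "dy": 0, "dz": 0.01, "twist": 0},
  {"jaw": -1, "dx": 0, "dy": 0, "dz": 0.005, "twist": 0},
  {"jaw": -1, "dx": 0, "dy": 0, "dz": 0, "twist": 0},
  {"jaw": -1, "dx": 0, "dy": 0, "dz": 0, "twist": 0},
])

```text
t: 6.13
eef_pos: [0.6129, 0.0865, 0.0716]
ee_rot: [3.141, -0.001, -1.799]
force: [0.1, -0.3, 0.4]
width: 0.0008
gripper_force: 0.0
```

```bash
python3 - <<'E'
from h import *
i=arm.camera_info("wrist")
s=arm.get_state();p=s['eef_pos'];print(p,s['force'])
f=np.array([.572,-.0925]);a=np.array([.225,.974]);e=np.array([.974,-.225])
print("along",a@(p[:2]-f),"lat",e@(p[:2]-f))
E
```

```text
[0.61292349 0.08645149 0.07161122] [ 0.08257186 -0.25990249  0.44044712]
along 0.18350653286905566 lat -0.0004046098955348371
```

Emit:
move_arm([
  {"jaw": -1, "dx": 0.004, "dy": 0, "dz": 0, "twist": 0},
  {"jaw": -1, "dx": 0.004, "dy": 0, "dz": 0, "twist": 0},
  {"jaw": -1, "dx": 0.004, "dy": 0, "dz": 0, "twist": 0},
  {"jaw": -1, "dx": 0.004, "dy": 0, "dz": 0, "twist": 0},
  {"jaw": -1, "dx": 0.004, "dy": 0, "dz": 0, "twist": 0},
  {"jaw": -1, "dx": 0.004, "dy": 0, "dz": 0, "twist": 0},
  {"jaw": -1, "dx": 0.004, "dy": 0, "dz": 0, "twist": 0},
  {"jaw": -1, "dx": 0.004, "dy": 0, "dz": 0, "twist": 0},
  {"jaw": -1, "dx": 0.004, "dy": 0, "dz": 0, "twist": 0},
  {"jaw": -1, "dx": 0.004, "dy": 0, "dz": 0, "twist": 0},
])

```text
t: 6.97
eef_pos: [0.6042, 0.0474, 0.0724]
ee_rot: [-3.141, 0.0, -1.799]
force: [0.6, 2.6, 0.6]
width: 0.0005
gripper_force: 1.2
```

```bash
python3 - <<'E'
from h import *
s=arm.get_state();print(s['eef_pos'],s['force'])
im=arm.grab_frame("wrist");i=arm.camera_info("wrist");cv2.imwrite("pics/w3.png",im)
f=np.array([.572,-.0925]);a=np.array([.225,.974]);e=np.array([.974,-.225])
for d in arm.silhouettes("wrist","wedge"):
    m=d["pixels"];v,u=np.nonzero(m);b=cv2.boxPoints(cv2.minAreaRect(np.c_[u,v].astype(np.float32)))
    if abs(u.mean()-255)<60:
        g=ray("wrist",b,.007,i)[:,:2]-f;print(d["score"],b.round().tolist(),np.c_[g@a,g@e].round(4).tolist())
E
```

```text
[0.6042477  0.04738929 0.07236801] [0.60724403 2.56880813 0.64557415]
0.93 [[201.0, 7.0], [293.0, 7.0], [293.0, 228.0], [201.0, 228.0]] [[0.0223, 0.0239], [0.0224, -0.0198], [0.1358, -0.0236], [0.1358, 0.0292]]
```

View pics/w3.png

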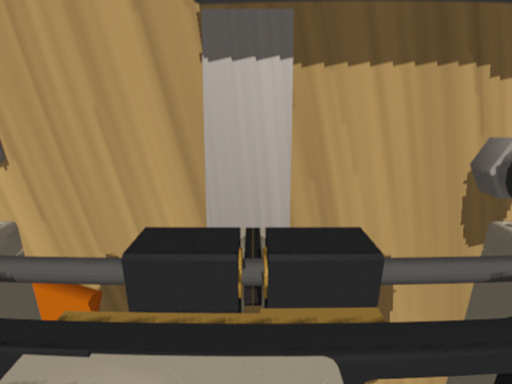

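The wedge is now square to the fingers, spanning x 201–293 with its thin end at y≈7, and lies along the line to the foot. The thin end is about 23 mm short of the foot's middle, so I'll push on.

Emit:
move_arm([
  {"jaw": -1, "dx": 0.004, "dy": 0, "dz": 0, "twist": 0},
  {"jaw": -1, "dx": 0.004, "dy": 0, "dz": 0, "twist": 0},
  {"jaw": -1, "dx": 0.004, "dy": 0, "dz": 0, "twist": 0},
  {"jaw": -1, "dx": 0.004, "dy": 0, "dz": 0, "twist": 0},
  {"jaw": -1, "dx": 0.004, "dy": 0, "dz": 0, "twist": 0},
  {"jaw": -1, "dx": 0.004, "dy": 0, "dz": 0, "twist": 0},
  {"jaw": -1, "dx": 0.004, "dy": 0, "dz": 0, "twist": 0},
  {"jaw": -1, "dx": 0.004, "dy": 0, "dz": 0, "twist": 0},
  {"jaw": -1, "dx": 0.004, "dy": 0, "dz": 0, "twist": 0},
  {"jaw": -1, "dx": 0.004, "dy": 0, "dz": 0, "twist": 0},
  {"jaw": -1, "dx": 0.004, "dy": 0, "dz": 0, "twist": 0},
])

```text
t: 7.98
eef_pos: [0.594, 0.0043, 0.0721]
ee_rot: [3.141, -0.0, -1.799]
force: [0.2, 0.9, -0.2]
width: 0.0006
gripper_force: 0.8
```

Emit:
move_arm([
  {"jaw": -1, "dx": 0.002, "dy": 0, "dz": 0, "twist": 0},
  {"jaw": -1, "dx": 0.002, "dy": 0, "dz": 0, "twist": 0},
  {"jaw": -1, "dx": 0.002, "dy": 0, "dz": 0, "twist": 0},
  {"jaw": -1, "dx": 0.002, "dy": 0, "dz": 0, "twist": 0},
])

```text
t: 8.32
eef_pos: [0.5922, -0.0032, 0.0721]
ee_rot: [3.141, -0.0, -1.799]
force: [1.2, 1.3, -0.3]
width: 0.0006
gripper_force: 0.8
```

Emit:
move_arm([
  {"jaw": -1, "dx": 0.002, "dy": 0, "dz": 0, "twist": 0},
  {"jaw": -1, "dx": 0.002, "dy": 0, "dz": 0, "twist": 0},
])

```text
t: 8.48
eef_pos: [0.5914, -0.007, 0.0722]
ee_rot: [-3.142, 0.0, -1.799]
force: [0.6, 1.9, -0.3]
width: 0.0002
gripper_force: 0.9
```

Emit:
move_arm([
  {"jaw": -1, "dx": 0.002, "dy": 0, "dz": 0, "twist": 0},
])

```text
t: 8.57
eef_pos: [0.591, -0.0089, 0.0721]
ee_rot: [-3.141, 0.0, -1.799]
force: [1.1, 2.7, -0.4]
width: 0.0008
gripper_force: 1.4
```

Emit:
move_arm([
  {"jaw": -1, "dx": 0.002, "dy": 0, "dz": 0, "twist": 0},
])

```text
t: 8.65
eef_pos: [0.5906, -0.0107, 0.0721]
ee_rot: [-3.141, 0.0, -1.799]
force: [0.5, 3.8, -0.3]
width: 0.0005
gripper_force: 1.9
```

Emit:
move_arm([
  {"jaw": -1, "dx": 0.001, "dy": 0, "dz": 0, "twist": 0},
  {"jaw": -1, "dx": 0.001, "dy": 0, "dz": 0, "twist": 0},
])

```text
t: 8.82
eef_pos: [0.5903, -0.0125, 0.0722]
ee_rot: [-3.141, 0.001, -1.799]
force: [0.1, 5.5, -0.9]
width: 0.0005
gripper_force: 2.4
```

Emit:
move_arm([
  {"jaw": -1, "dx": 0.001, "dy": 0, "dz": 0, "twist": 0},
  {"jaw": -1, "dx": 0.001, "dy": 0, "dz": 0, "twist": 0},
])

```text
t: 8.98
eef_pos: [0.5899, -0.0143, 0.0722]
ee_rot: [-3.141, 0.001, -1.799]
force: [2.2, 5.8, -1.1]
width: 0.0007
gripper_force: 3.0
```

Emit:
move_arm([
  {"jaw": -1, "dx": 0.001, "dy": 0, "dz": 0, "twist": 0},
  {"jaw": -1, "dx": 0.001, "dy": 0, "dz": 0, "twist": 0},
])

```text
t: 9.15
eef_pos: [0.5896, -0.0161, 0.0722]
ee_rot: [-3.141, 0.001, -1.799]
force: [1.3, 7.0, -2.1]
width: 0.0008
gripper_force: 3.5
```

Emit:
move_arm([
  {"jaw": -1, "dx": 0.001, "dy": 0, "dz": 0, "twist": 0},
  {"jaw": -1, "dx": 0.001, "dy": 0, "dz": 0, "twist": 0},
])

```text
t: 9.32
eef_pos: [0.5893, -0.0178, 0.0722]
ee_rot: [-3.14, 0.001, -1.799]
force: [1.7, 8.2, -2.3]
width: 0.0004
gripper_force: 4.1
```

Emit:
move_arm([
  {"jaw": -1, "dx": 0.001, "dy": 0, "dz": 0, "twist": 0},
  {"jaw": -1, "dx": 0.001, "dy": 0, "dz": 0, "twist": 0},
])

```text
t: 9.48
eef_pos: [0.589, -0.0196, 0.0722]
ee_rot: [-3.14, 0.002, -1.799]
force: [2.0, 9.3, -2.9]
width: 0.0005
gripper_force: 4.7
```

```bash
python3 - <<'E'
from h import *
F=[]
for k in range(3):
    im=arm.grab_frame(("top","side","wrist")[k]);F.append(arm.get_state()['force'])
    cv2.imwrite("pics/x%d.png"%k,im)
s=arm.get_state();p=s['eef_pos'];a=np.array([.225,.974]);print(p,np.mean(F,0),np.mean(F,0)[:2]@a,a@(p[:2]-[.572,-.0925])-.0095-.110)
for c in("top","side"):
    for n in("corner","wedge_heel"):
        for d in arm.pinpoint(c,n)[:5]:
            if abs(d["position"][0]-.58)<.03:print(c,n,np.round(d["position"],4),round(d["score"],2))
E
```

```text
[ 0.58885181 -0.01981465  0.07220627] [ 1.6309594   6.99451593 -2.54121128] 7.179624383395471 -0.04491281180264012
top corner [ 0.5712 -0.0922  0.044 ] 0.73
side corner [ 0.5665 -0.0868  0.0377] 0.68
side wedge_heel [ 0.5849 -0.0311  0.0073] 0.55
```

Emit:
move_arm([
  {"jaw": -1, "dx": 0.001, "dy": 0, "dz": 0, "twist": 0},
  {"jaw": -1, "dx": 0.001, "dy": 0, "dz": 0, "twist": 0},
])

```text
t: 10.0
eef_pos: [0.5887, -0.0213, 0.0722]
ee_rot: [-3.14, 0.002, -1.799]
force: [1.2, 10.0, -2.9]
width: 0.0004
gripper_force: 5.3
```

That is 10 N along the push, with the wedge about 47 mm past the foot's middle. I'll back off, rise and turn so the body stays clear of tall parts.

Emit:
move_arm([
  {"jaw": -1, "dx": -0.005, "dy": 0, "dz": 0, "twist": 0},
  {"jaw": -1, "dx": -0.01, "dy": 0, "dz": 0, "twist": 0},
  {"jaw": -1, "dx": 0, "dy": 0, "dz": -0.025, "twist": 0},
  {"jaw": -1, "dx": 0, "dy": 0, "dz": -0.03, "twist": 0},
  {"jaw": -1, "dx": 0, "dy": 0, "dz": -0.03, "twist": 0},
  {"jaw": -1, "dx": 0, "dy": 0, "dz": -0.015, "twist": 0},
  {"jaw": -1, "dx": 0, "dy": 0, "dz": 0, "twist": 0.11},
  {"jaw": -1, "dx": 0, "dy": 0, "dz": 0, "twist": 0.11},
  {"jaw": -1, "dx": 0, "dy": 0, "dz": 0, "twist": 0.11},
  {"jaw": -1, "dx": 0, "dy": 0, "dz": 0, "twist": 0.11},
  {"jaw": -1, "dx": 0, "dy": 0, "dz": 0, "twist": 0.11},
  {"jaw": -1, "dx": 0, "dy": 0, "dz": 0, "twist": 0},
])

```text
t: 11.0
eef_pos: [0.5909, -0.0079, 0.1721]
ee_rot: [3.141, -0.001, -2.354]
force: [-0.4, 0.2, -1.0]
width: 0.001
gripper_force: 0.0
```

```bash
python3 - <<'E'
from h import *
s=arm.get_state();p=s['eef_pos'];y=s['ee_rot'][2];print(s['t'],p,y,s['force'])
im=arm.grab_frame("wrist");C=[]
for c in ("wrist","top","side"):
    if c!="wrist": im2=arm.grab_frame(c)
    for n in ("corner","wedge_heel","wedge"):
        for d in arm.pinpoint(c,n)[:6]:
            q=d["position"]
            if abs(q[0]-.58)<.03 and abs(q[1]+.05)<.07: print(c,n,np.round(q,4),round(d["score"],2))
cv2.imwrite("pics/w4.png",im)
d=np.array([.5715,-.0925])-p[:2];print("dx",d@[np.cos(y),np.sin(y)],"dy",d@[np.sin(y),-np.cos(y)])
E
```

```text
11.0 [ 0.59085549 -0.00785177  0.17214325] -2.3537277770978142 [-0.40631921  0.19200736 -0.98147614]
wrist corner [ 0.5765 -0.0891  0.0414] 0.92
wrist wedge_heel [ 0.5889 -0.0303  0.008 ] 0.86
top corner [ 0.5731 -0.0897  0.0408] 0.89
top wedge_heel [ 0.5912 -0.034   0.0066] 0.39
side corner [ 0.5684 -0.085   0.039 ] 0.61
side wedge_heel [ 0.5829 -0.0375  0.0065] 0.77
side wedge [ 0.5723 -0.0864  0.0011] 0.61
dx 0.07365540205596996 dy -0.04598739115667538
```

View pics/w4.png

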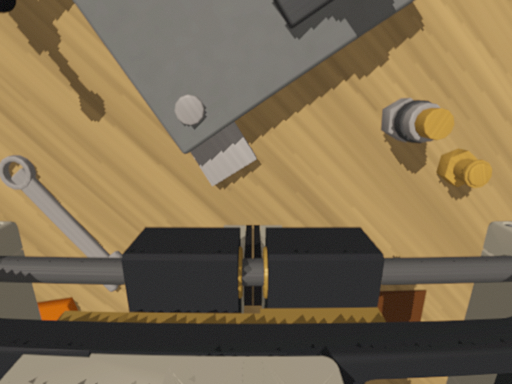

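The wrist view shows the wedge under the corner (visible heel part around (230,163)) and the bolt at (189,110). I'll move over the bolt and press down.

Emit:
move_arm([
  {"jaw": -1, "dx": 0.024, "dy": -0.015, "dz": 0, "twist": 0},
  {"jaw": -1, "dx": 0.024, "dy": -0.015, "dz": 0, "twist": 0},
  {"jaw": -1, "dx": 0.0235, "dy": -0.0155, "dz": 0, "twist": 0},
  {"jaw": -1, "dx": 0, "dy": 0, "dz": 0.02, "twist": 0},
  {"jaw": -1, "dx": 0, "dy": 0, "dz": 0.02, "twist": 0},
  {"jaw": -1, "dx": 0, "dy": 0, "dz": 0.015, "twist": 0},
  {"jaw": -1, "dx": 0, "dy": 0, "dz": 0, "twist": 0},
  {"jaw": -1, "dx": 0, "dy": 0, "dz": 0, "twist": 0},
])

```text
t: 12.27
eef_pos: [0.5731, -0.0909, 0.1167]
ee_rot: [3.141, -0.002, -2.349]
force: [0.3, -0.0, 0.7]
width: 0.0
gripper_force: 0.0
```

Emit:
move_arm([
  {"jaw": -1, "dx": 0, "dy": 0, "dz": 0.002, "twist": 0},
  {"jaw": -1, "dx": 0, "dy": 0, "dz": 0.002, "twist": 0},
  {"jaw": -1, "dx": 0, "dy": 0, "dz": 0.002, "twist": 0},
])

```text
t: 12.52
eef_pos: [0.574, -0.0905, 0.1121]
ee_rot: [-3.14, 0.001, -2.348]
force: [-0.6, -0.2, -1.0]
width: 0.0006
gripper_force: 0.0
```

Emit:
move_arm([
  {"jaw": -1, "dx": 0, "dy": 0, "dz": 0.001, "twist": 0},
  {"jaw": -1, "dx": 0, "dy": 0, "dz": 0.001, "twist": 0},
])

```text
t: 12.68
eef_pos: [0.5736, -0.0906, 0.1095]
ee_rot: [-3.141, 0.001, -2.349]
force: [-0.3, -0.1, 0.1]
width: 0.0001
gripper_force: 0.0
```

Emit:
move_arm([
  {"jaw": -1, "dx": 0, "dy": 0, "dz": 0.001, "twist": 0},
  {"jaw": -1, "dx": 0, "dy": 0, "dz": 0.001, "twist": 0},
])

```text
t: 12.85
eef_pos: [0.5735, -0.0907, 0.1072]
ee_rot: [-3.141, 0.0, -2.349]
force: [-0.3, -0.2, -0.3]
width: 0.0006
gripper_force: 0.0
```

Emit:
move_arm([
  {"jaw": -1, "dx": 0, "dy": 0, "dz": 0.0007, "twist": 0},
  {"jaw": -1, "dx": 0, "dy": 0, "dz": 0, "twist": 0},
])

```text
t: 13.02
eef_pos: [0.5735, -0.0907, 0.1069]
ee_rot: [-3.141, 0.0, -2.349]
force: [-2.4, 0.9, 4.0]
width: 0.0001
gripper_force: 2.1
```

Emit:
move_arm([
  {"jaw": -1, "dx": 0, "dy": 0, "dz": 0.0005, "twist": 0},
  {"jaw": -1, "dx": 0, "dy": 0, "dz": 0, "twist": 0},
])

```text
t: 13.18
eef_pos: [0.5735, -0.0907, 0.1067]
ee_rot: [-3.141, 0.0, -2.348]
force: [-2.9, 1.1, 7.8]
width: 0.0003
gripper_force: 4.0
```

Emit:
move_arm([
  {"jaw": -1, "dx": 0, "dy": 0, "dz": 0.0007, "twist": 0},
  {"jaw": -1, "dx": 0, "dy": 0, "dz": 0, "twist": 0},
])

```text
t: 13.35
eef_pos: [0.5735, -0.0907, 0.1066]
ee_rot: [-3.141, 0.0, -2.348]
force: [-4.2, 2.2, 13.5]
width: 0.0004
gripper_force: 6.7
```

Emit:
move_arm([
  {"jaw": -1, "dx": 0, "dy": 0, "dz": 0.0006, "twist": 0},
  {"jaw": -1, "dx": 0, "dy": 0, "dz": 0, "twist": 0},
  {"jaw": -1, "dx": 0, "dy": 0, "dz": 0, "twist": 0},
])

```text
t: 13.6
eef_pos: [0.5735, -0.0907, 0.1066]
ee_rot: [-3.141, 0.001, -2.348]
force: [-6.3, 2.3, 19.0]
width: 0.0004
gripper_force: 8.9
```

It presses firm: 19 N with about 0.3 mm of give. I'll hold briefly, lift off and withdraw the way I came.

Emit:
move_arm([
  {"jaw": -1, "dx": 0, "dy": 0, "dz": 0, "twist": 0},
  {"jaw": -1, "dx": 0, "dy": 0, "dz": 0, "twist": 0},
  {"jaw": -1, "dx": 0, "dy": 0, "dz": 0, "twist": 0},
  {"jaw": -1, "dx": 0, "dy": 0, "dz": 0, "twist": 0},
  {"jaw": -1, "dx": 0, "dy": 0, "dz": -0.002, "twist": 0},
  {"jaw": -1, "dx": 0, "dy": 0, "dz": -0.003, "twist": 0},
  {"jaw": -1, "dx": 0, "dy": 0, "dz": -0.02, "twist": 0},
  {"jaw": -1, "dx": 0, "dy": 0, "dz": -0.035, "twist": 0},
  {"jaw": -1, "dx": -0.024, "dy": 0.015, "dz": -0.01, "twist": 0},
  {"jaw": -1, "dx": -0.024, "dy": 0.015, "dz": -0.01, "twist": 0},
  {"jaw": -1, "dx": -0.024, "dy": 0.015, "dz": -0.01, "twist": 0},
  {"jaw": -1, "dx": 0, "dy": 0, "dz": 0, "twist": 0},
])

```text
t: 14.6
eef_pos: [0.5942, -0.0043, 0.1971]
ee_rot: [-3.139, 0.004, -2.346]
force: [0.4, -0.6, -0.1]
width: 0.0008
gripper_force: 0.0
```

```bash
python3 - <<'E'
from h import *
s=arm.get_state();p=s['eef_pos'];print(s['t'],p,s['force'])
im=arm.grab_frame("wrist");i=arm.camera_info("wrist")
for n in ("corner","wedge_heel"):
    for d in arm.pinpoint("wrist",n)[:6]:
        q=d["position"]
        if abs(q[0]-.58)<.03 and abs(q[1]+.05)<.07: print(n,np.round(q,4),round(d["score"],2))
cv2.imwrite("pics/w5.png",im)
E
```

```text
14.6 [ 0.59419491 -0.00430677  0.19706067] [ 0.36737223 -0.61962001 -0.06421868]
corner [ 0.573  -0.0931  0.0416] 0.75
wedge_heel [ 0.5906 -0.0319  0.0063] 0.89
```

View pics/w5.png

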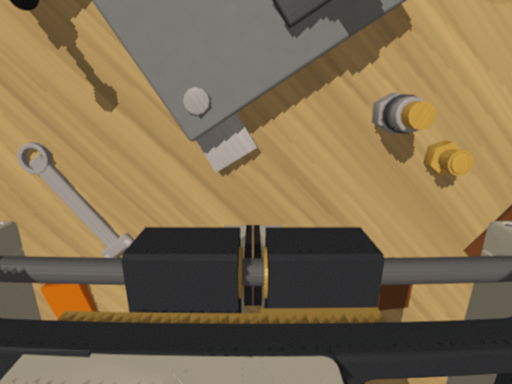

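The wedge is still seated (visible heel part around (230,150)), its heel about 63 mm from the bolt at (196,101), so the thin end is about 46 mm past the foot. The fittings and spanner are standing undisturbed. I'm handing the job in.

```bash
python3 -c "
from station import arm
print(arm.job_done())"
```

```text
the job is handed in; nothing more can be done
None
```

The steel wedge was pushed snug under the bare foot at about 10 N, its thin end about 46 mm past the foot's middle; the corner stood firm under a 19 N press, the hand is clear, and the job is handed in with no verdict returned.

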